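# Snap a fittings box shut and add it to the stack

### The arm

A 7-joint arm with a two-finger parallel gripper is mounted at the origin on the work surface. World frame = base frame: x ahead of the robot, y to its left, z up, the work surface at z = 0. Lengths are in m, angles in rad, forces in N, time in s.
With the tool pointing down it reaches from about 0.35 to 0.9 m from the base axis. Payload 8.1 kg.
Tool frame: the origin (TCP) lies at the very end of the fingers, on their centre line; the grasp point (between the pads) lies 19 mm behind it; z points along the fingers, y is the line along which they close (so a half turn about z gives the same grasp; the last joint's range is limited). The gripper opens to 92 mm and grips with 3 to 60 N. Pads are 19 mm wide; open, the fingers measure 130 mm over their backs; the gripper's body (75 mm by 190 mm) begins 47 mm behind the grasp point.
Start: joints at [-1.287, 0.434, 0.025, 1.573, -0.012, 1.134, -0.075], TCP at [0.236, 0.579, 0.196] pointing down, gripper open.
Joint ranges: [-2.62, 2.62], [-0.44, 2.09], [-1.27, 1.32], [0.08, 2.57], [-1.32, 4.46], [0.12, 2], [-2.74, 2.74]. Speed limits (rad/s): [2.22, 2.22, 3.01, 3.01, 3.14, 3.14, 3.14].

### API

Orientations are given as a rotation vector (axis times angle).
In Python, from cell import arm gives the robot as it stands.
- The arm moves only by the tool carry_out, never from a script. Its argument "commands" is a list of rows, each a list of 7 numbers: the opening, from 0 (shut) to 1 (fully open), then the shift along the tool's x, y, z each as a share of 0.025 m, from -1 to 1, then the turn, a rotation vector about the tool's x, y, z each as a share of 0.1 rad, from -1 to 1. A call has 1 to 8 rows; each row shifts and turns the commanded pose from where the row before left it, along the tool's axes as they then stand; what a row does not reach is not made up. A row lasts 1/10 s, in which the tool goes at most 50 mm and 8.59 degrees, less where a joint would pass 70% of its speed; a pose out of reach is approached as far as the arm can. A call with a number of a shift or a turn outside -1 to 1 is refused whole. A call with a gripper value outside its range is refused whole. The fingers move at their own pace and stop on an object; "squeeze" is the grip in N (left out, the last holds). Time passes only in rows, so rows that do not move let the fingers close. It gives the time, the measured TCP pose, the force, the opening and the grip force at its end, in the units of the state.
- arm.observe(): the state, without advancing time (a new reading comes with each control period).
- arm.get_image(name): name is "scene" or "top"; returns a dict with "pixels" (400x640x3 uint8, red, green, blue), "range_z" (400x640 float32, m along the optical axis (not along the pixel's ray), 0 where there is no reading), "mtx" (3x3 intrinsics, pixels), "R" (3x3) and "t" (3): a world point X has camera coordinates R X + t. Camera axes: x right, y down, z forward; pixel columns grow to the right and rows downward; lengths in m; the calibration is good to about 2 mm. A picture is of the moment at which its call begins.
- arm.sign_off(): hands the job in; it is judged then, once.
The state is a dict: "clock": time; "joints": joint angles; "dq": joint speeds; "joint_efforts": joint torques, N m; "position": TCP position; "ee_rot": TCP orientation; "force": force on the tool from outside, world axes, zero at the start; "ft_torque": the same for the moment, N m; "width": opening from 0.0 (shut) to 1.0 (fully open); "gripper_force": force on a finger pad.
Only numpy, scipy, OpenCV 4.12 (cv2) and the standard library are available. Lean on these libraries where they do the work, as an engineer would, in place of code of your own. Each camera call takes 0.05 s, during which the arm holds its last target. There are 200 camera calls.

### The job

The lid of the fittings box that stands on its own has only been laid on: press it down until both ends are fully home on the rim. Then pick up the closed box and set it, without dropping it, squarely on top of the column of two matching boxes, its edges in line with the box beneath. Do not shift the column, and leave the other things on the sideboard where they are.

Things in the scene. Friction and masses are not known exactly. Their poses are not given: they have to be found in the camera images.
- open_case: the fittings box standing on its own: grey plastic body with upright flat walls, 62 (x) x 170 (y) x 46 mm high, orange lid on it, 56 mm high in all with the lid home. About 0.4 kg (0.29 to 0.52). Origin: centre of its flat underside; x across the 62 mm width (grasp across this, by the grey walls), y along its length, z up. Its two ends are alike
- press_a (a point): the spot to press at the lid's -y end: on the lid's top, on the box's centre line, 70 mm from the box's middle towards its -y end; it moves with the lid. Its height above the underside is 56 mm when the lid is home
- press_b (a point): the like spot on the lid's top at the box's +y end, 70 mm from the middle; 56 mm above the underside when home
- end_a (a joint): how far the lid's -y end stands up, as an angle (rad): 0 = home on the rim, at most 0.075; 0.01 is about 1.5 mm at press_a. The lid's seal drags: an end goes down only under about 6 N (both: 12 N in the middle), stays where left, does not spring back, and stops dead when home (below 0.013). The ends move independently; each starts 4 to 11 mm up
- end_b (a joint): the same for the lid's +y end: 0 = home, 0.01 rad is about 1.5 mm at press_b. The orange lid is 61 x 169 x 10 mm; a white seal beneath it shows in the gap while it is up
- case_low: lower box of the column, on the sideboard: same shape with its orange lid home, one solid piece, 62 x 170 x 56 mm, 0.42 kg; origin: centre of its underside, y along its length
- case_top: upper box of the column, resting on case_low: the same, 62 x 170 x 56 mm, 0.40 kg; origin: centre of its underside, y along its length. The third box goes on this one
- case_top_lid (a point): centre of the flat top of case_top's lid, about 112 mm above the sideboard
- bit_tray: bystander: blue magnetic bit tray, 100 x 180 x 22 mm, origin under its centre
- leg_one: bystander: square stainless steel furniture leg lying on its side, 40 x 40 mm, about 180 mm long along x, origin under its middle
- leg_two: bystander: a second leg like leg_one
- pin_tube: bystander: clear twist-cap tube of shelf pins standing upright, 41 mm across, 121 mm tall, origin under its centre
- cam_dowel: bystander: wooden cam dowel lying along x, 74 mm long, 12 mm thick, origin under its middle
- ratchet_driver: bystander: slim black ratchet screwdriver lying along x, 190 mm long, 22 mm thick, origin under its middle
Not all that is in view belongs to the job. Leave any pink or turquoise look-alike of the open_case alone.

How it is judged:
On the way, in this order (a step that is already met when the one before it is completed fails the run):
1. both ends of the lid are pressed fully home while the box stands on the sideboard (value of joint each of end_a, end_b below 0.013 rad and height (world z) of open_case below 0.01 m), for 0.2 s.
2. the closed box rests squarely on the upper box of the column (value of joint each of end_a, end_b below 0.013 rad and x of open_case in the frame of case_top between -0.008 and 0.008 m and y of open_case in the frame of case_top between -0.008 and 0.008 m and z of case_top_lid in the frame of open_case between -0.004 and 0.004 m and angle between the y axis of open_case and the y axis of case_top, either way round below 0.09 rad and angle between open_case's own z axis and vertical below 0.04 rad), for 0.2 s.
At the end, for the whole second after the job is handed in: The box rests upright and still on the upper column box, centred on it within 8 mm along and across and twisted less than 5 degrees (0.09 rad), either way round; both lid ends home (each below 0.013 rad, about 2 mm); both column boxes within 15 mm of where they stood (all of step 2 and distance of each of case_low, case_top from where it was at the start of the episode below 0.015 m and linear speed of open_case below 0.02 m/s and angular speed of open_case below 0.1 rad/s); the robot touches nothing.
It fails at once if the box is dropped: it falls free with nothing touching it, more than 10 mm above the top of the column (contact force between open_case and anything else below 0.02 N and height (world z) of open_case above 0.122 m).
It fails at once if a bystander (bit tray, leg, tube, dowel, screwdriver) is moved more than 30 mm (distance of any of bit_tray, leg_one, leg_two, pin_tube, cam_dowel, ratchet_driver from where it was at the start of the episode above 0.03 m).
It fails at once if a column box is shifted more than 25 mm (distance of any of case_low, case_top from where it was at the start of the episode above 0.025 m).
It also fails if it takes over 48 s, if anything falls off the work surface, if the arm or the gripper's body presses on something with over 40 N, if the wrist force passes 120 N, or if a joint passes its speed limit or range.

## Working session

There is one attempt and no reset: what is moved stays moved. The work goes in short steps, Python scripts to look and compute and a tool call to move; the robot and the scene stay as the last step left them, time stands still between calls to the robot, and variables do not carry over. Pictures are saved under pics/ and viewed, at most 10 in all, crops included, and the job is handed in when it is done.

Besides the shell and the picture viewer there is one more tool, called in YAML: its name, and indented under it one key for each argument. carry_out: Moves the arm, as the interface text tells. Shift numbers are shares of 0.025 m and turn numbers shares of 0.1 rad, none past 1 either way. Its arguments: {"type":"object","properties":{"commands":{"type":"array"},"squeeze":{"type":"number"}},"required":["commands"]}

```bash
mkdir -p pics
cat > h.py <<'E'
import numpy as np, cv2
from cell import arm
def grab(n,f=None):
    d=arm.get_image(n)
    if f: cv2.imwrite(f,d['pixels'][:,:,::-1])
    return d
def cloud(d):
    z=d['range_z'];v,u=np.mgrid[:z.shape[0],:z.shape[1]]
    K=d['mtx'];P=np.stack([(u-K[0,2])/K[0,0]*z,(v-K[1,2])/K[1,1]*z,z],-1)
    W=(P-d['t'])@d['R']; W[z==0]=np.nan
    return W
E
python3 - <<'E'
from h import *
for n in('scene','top'):
    d=grab(n,f'pics/{n}0.png');np.savez(f'{n}0.npz',**d)
s=arm.observe();print(s)
E
```

```text
{'clock': 0.1, 'joints': array([-1.28657438,  0.43512722,  0.02498783,  1.57395812, -0.01159637,
        1.13401992, -0.07509227]), 'dq': array([ 1.73432965e-03, -1.94263695e-03,  5.24920511e-04, -6.58981806e-04,
        1.78343539e-03,  3.87888195e-04, -6.54742262e-05]), 'joint_efforts': array([ 2.76131192e-03, -6.69120383e+01,  9.87474471e-01, -3.15144324e+01,
       -6.06658682e-02,  3.74746229e-02,  7.03203614e-05]), 'position': array([0.23565815, 0.57835066, 0.19575842]), 'ee_rot': array([-6.03923914e-01, -3.08286487e+00,  2.13839659e-03]), 'force': array([ 0.49796678, -0.09730709, -0.60734377]), 'ft_torque': array([-0.00026937, -0.04188444, -0.00594486]), 'gripper_force': 0.0, 'width': 1.0000446744353741}
```

View pics/scene0.png

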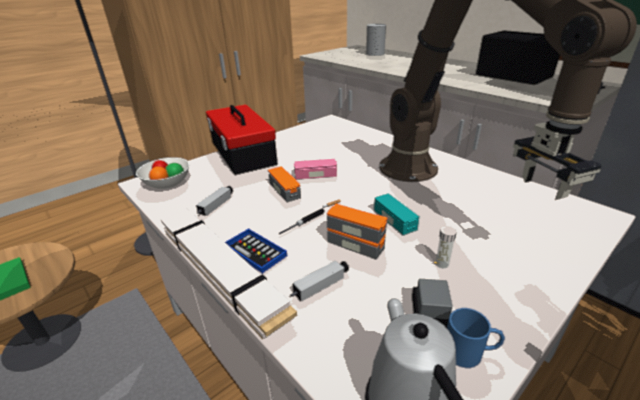

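View pics/top0.png

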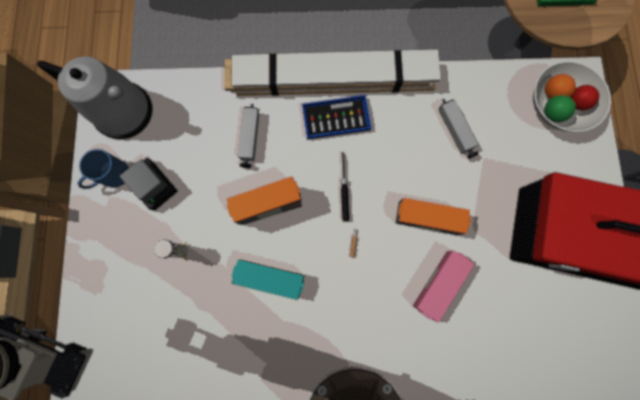

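The top view shows orange boxes at about (264,200) and (435,216). In the scene view they are at (356,225), two high, which is the column, and at (285,183), single, which is open_case. The pink box (top 444,286) and the turquoise one (268,279) are look-alikes to leave alone. I'll confirm in a crop and measure.

```bash
cat >> h.py <<'E'
def orange(d):
    h=cv2.cvtColor(d['pixels'],cv2.COLOR_RGB2HSV)
    return ((h[...,0]>=5)&(h[...,0]<=20)&(h[...,1]>170)&(h[...,2]>90)).astype(np.uint8)
def boxes(d):
    W=cloud(d);n,l,st,c=cv2.connectedComponentsWithStats(orange(d));out=[]
    for i in range(1,n):
        if st[i,4]<300: continue
        p=W[l==i];p=p[np.isfinite(p).all(1)]
        m=np.median(p[:,2]);q=p[(abs(p[:,2]-m)<.012)]
        r=cv2.minAreaRect(q[:,:2].astype(np.float32))
        A=np.c_[q[:,:2]-r[0],np.ones(len(q))];pl=np.linalg.lstsq(A,q[:,2],rcond=None)[0]
        b=cv2.boxPoints(r);e=b[1]-b[0] if np.linalg.norm(b[1]-b[0])>np.linalg.norm(b[2]-b[1]) else b[2]-b[1]
        e=e if e[1]>0 else -e
        print(c[i].round(),'ctr',np.round(r[0],4),'size',np.round(r[1],3),'yaw of y-axis from +y',round(float(np.arctan2(-e[0],e[1])),4),'z',m.round(4),'plane',pl.round(4))
        u=e/np.linalg.norm(e);s=(q[:,:2]-r[0])@u
        print('   z profile',[round(float(np.median(q[abs(s-k)<.008,2])),4) for k in(-.07,-.05,-.025,0,.025,.05,.07) if (abs(s-k)<.008).any()])
E
python3 - <<'E'
from h import *
for n in('top','scene'):
    d=dict(np.load(f'{n}0.npz'));print(n,'campos',(-d['R'].T@d['t']).round(3),d['mtx'][0,0]);boxes(d)
    W=cloud(d)
    if n=='top':
        for u,v in((345,205),(353,243),(268,279),(444,286),(168,248),(350,170),(248,135)):print((u,v),W[v,u].round(3))
    else: cr=d['pixels'][150:270,255:425]
d=dict(np.load('top0.npz'))
a=cv2.resize(cr,None,fx=4,fy=4,interpolation=cv2.INTER_CUBIC)
cv2.imwrite('pics/crop1.png',a[:,:,::-1])
from scipy.spatial.transform import Rotation as R
print(R.from_rotvec(arm.observe()['ee_rot']).as_matrix().round(3))
E
```

```text
top campos [0.366 0.072 1.02 ] 384.86677175172986
[560.  86.] ctr [ 0.8243 -0.5725] size [0.062 0.053] yaw of y-axis from +y -0.9106 z 0.0805 plane [ 0.1924 -0.2132  0.0826]
   z profile [0.0789, 0.086, 0.0793]
[263. 199.] ctr [0.5367 0.2066] size [0.057 0.17 ] yaw of y-axis from +y 0.3173 z 0.1123 plane [0.0203 0.0082 0.1121]
   z profile [0.1124, 0.1124, 0.1121, 0.1124, 0.1125, 0.1122, 0.1124]
[434. 216.] ctr [ 0.4925 -0.2137] size [0.175 0.058] yaw of y-axis from +y -0.2173 z 0.0636 plane [-0.003  -0.0283  0.0636]
   z profile [0.0655, 0.065, 0.0643, 0.0636, 0.063, 0.0622, 0.0615]
(345, 205) [0.531 0.005 0.023]
(353, 243) [ 0.432 -0.012  0.011]
(268, 279) [0.347 0.203 0.058]
(444, 286) [ 0.319 -0.227  0.054]
(168, 248) [0.424 0.426 0.123]
(350, 170) [ 0.63  -0.013  0.004]
(248, 135) [0.723 0.258 0.044]
scene campos [1.197 0.822 0.716] 369.3209834422764
[284. 179.] ctr [ 0.4982 -0.2086] size [0.168 0.061] yaw of y-axis from +y -0.2294 z 0.0609 plane [-0.0145 -0.0344  0.0611]
   z profile [0.0635, 0.0631, 0.0619, 0.0605, 0.0612, 0.0602, 0.0595]
[358. 217.] ctr [0.5411 0.2118] size [0.063 0.172] yaw of y-axis from +y 0.3228 z 0.1104 plane [-0.0177 -0.0094  0.1102]
   z profile [0.1102, 0.1104, 0.1104, 0.1106, 0.1107, 0.1104, 0.1106]
[[-0.926  0.377 -0.   ]
 [ 0.377  0.926 -0.001]
 [-0.    -0.001 -1.   ]]
```

View pics/crop1.png

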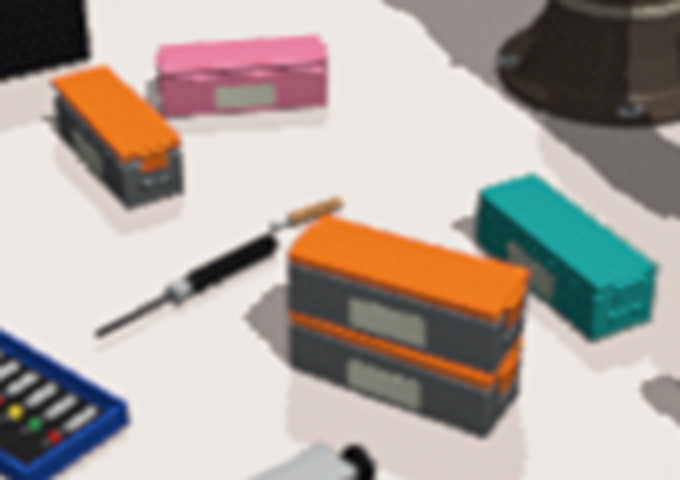

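The crop confirms it: the single box at (115,140) in the crop has grey walls and an orange lid, so it is open_case. The two-high stack at (405,320) is the column. Both cameras agree on the offset between them to about 1 mm, and the heights fit (0.112 for the column, 0.060–0.065 for the lid). I'll turn the tool first, with the fingers shut for pressing.

carry_out:
  commands:
    - [0,-1,0.5,0,0,0,1]
    - [0,-1,0.5,0,0,0,1]
    - [0,-1,0.3,0,0,0,1]
    - [0,-1,0,0,0,0,1]
    - [0,-1,0,0,0,0,1]
    - [0,-1,0,0,0,0,1]
    - [0,-1,0,0,0,0,1]
    - [0,-1,0,0,0,0,1]
  squeeze: 10

```text
clock: 0.9
position: [0.3954, 0.4757, 0.1959]
ee_rot: [1.762, 2.6, -0.001]
force: [0.4, 0.7, -0.2]
width: 0.349
gripper_force: 0.0
```

carry_out:
  commands:
    - [0,-1,0.3,0,0,0,1]
    - [0,-1,0.3,0,0,0,1]
    - [0,-1,0.3,0,0,0,1]
    - [0,-1,0.3,0,0,0,1]
    - [0,-1,0.3,0,0,0,1]
    - [0,-1,0.3,0,0,0,1]
    - [0,0,0,0,0,0,0]

```text
clock: 1.6
position: [0.4597, 0.3317, 0.1964]
ee_rot: [2.455, 1.957, -0.002]
force: [-0.1, 0.5, -1.7]
width: 0.003
gripper_force: 0.0
```

```bash
cat >> h.py <<'E'
from scipy.spatial.transform import Rotation as R
def rel(x,y,z,yaw):
    "shares needed to bring the tool to a world point, tool-y along box x of a box at this yaw"
    s=arm.observe();M=R.from_rotvec(s['ee_rot']).as_matrix()
    th=np.arctan2(-M[0,1],M[1,1]);dt=-((yaw-np.pi/2)-th)
    G=np.array([[-np.sin(yaw),np.cos(yaw),0],[np.cos(yaw),np.sin(yaw),0],[0,0,-1]])
    d=np.array([x,y,z])-s['position']
    print('t',s['clock'],'pos',s['position'].round(4),'yawbox',round(th+np.pi/2,4),'shift in present tool axes',(M.T@d/.025).round(2),'turn z',round(dt/.1,2),'shift in turned axes',(G@d/.025).round(2),'tilt',(R.from_matrix(M).apply([0,0,1])).round(4),'F',s['force'].round(2),'w',s['width'],s['gripper_force'])
def off(c,yaw,k): return c[0]-np.sin(yaw)*k,c[1]+np.cos(yaw)*k
CO=(.4953,-.2112);YO=-.222;CC=(.539,.209);YC=.32
E
python3 -c "
from h import *
rel(*off(CO,YO,-.072),.12,YO)"
```

```text
t 1.6 pos [0.4597 0.3317 0.1964] yawbox -0.2246 shift in present tool axes [-23.73   6.23   3.11] turn z -0.03 shift in turned axes [-23.75   6.17   3.06] tilt [ 1.e-04 -2.e-03 -1.e+00] F [-0.08  0.46 -1.65] w 0.003141192766248714 0.0
```

carry_out:
  commands:
    - [0,-1,0.26,0,0,0,0]
    - [0,-1,0.26,0,0,0,0]
    - [0,-1,0.26,0,0,0,0]
    - [0,-1,0.26,0,0,0,0]
    - [0,-1,0.26,0,0,0,0]
    - [0,-1,0.26,0,0,0,0]
    - [0,-1,0.26,0,0,0,0]
    - [0,-1,0.26,0,0,0,0]

```text
clock: 2.4
position: [0.4661, 0.1293, 0.1963]
ee_rot: [-2.446, -1.971, 0.0]
force: [0.3, 0.1, -0.2]
width: 0.006
gripper_force: 0.0
```

carry_out:
  commands:
    - [0,-1,0.26,0,0,0,0]
    - [0,-1,0.26,0,0,0,0]
    - [0,-1,0.26,0,0,0,0]
    - [0,-1,0.26,0,0,0,0]
    - [0,-1,0.26,0,0,0,0]
    - [0,-1,0.26,0,0,0,0]
    - [0,-1,0.26,0,0,0,0]
    - [0,-1,0.26,0,0,0,0]

```text
clock: 3.2
position: [0.4743, -0.0772, 0.1963]
ee_rot: [-2.446, -1.971, 0.0]
force: [0.5, 0.0, -0.2]
width: 0.006
gripper_force: 0.0
```

carry_out:
  commands:
    - [0,-1,0.26,0,0,0,0]
    - [0,-1,0.26,0.4,0,0,0]
    - [0,-1,0.26,0.6,0,0,0]
    - [0,-1,0.26,0.6,0,0,0]
    - [0,-1,0.26,0.6,0,0,0]
    - [0,-1,0.26,0.4,0,0,0]
    - [0,-0.75,0.2,0.3,0,0,0]
    - [0,0,0,0,0,0,0]

```text
clock: 4.0
position: [0.4802, -0.2534, 0.1229]
ee_rot: [-2.45, -1.966, 0.003]
force: [0.8, -0.1, -0.4]
width: 0.006
gripper_force: 0.0
```

```bash
python3 -c "
from h import *
rel(*off(CO,YO,-.072),.07,YO)"
```

```text
t 4.0 pos [ 0.4802 -0.2534  0.1229] yawbox -0.2185 shift in present tool axes [-1.1   0.22  2.12] turn z 0.04 shift in turned axes [-1.1   0.22  2.12] tilt [-0.0017 -0.0011 -1.    ] F [ 0.8  -0.07 -0.36] w 0.005852306650619517 0.0
```

carry_out:
  commands:
    - [0,-0.5,0.1,0.7,0,0,0]
    - [0,-0.5,0.1,0.7,0,0,0]
    - [0,-0.1,0,0.5,0,0,0]
    - [0,0,0,0.2,0,0,0]
    - [0,0,0,0,0,0,0]

```text
clock: 4.5
position: [0.48, -0.2776, 0.0709]
ee_rot: [-2.446, -1.969, 0.0]
force: [0.1, -0.5, 0.6]
width: 0.006
gripper_force: 0.0
```

carry_out:
  commands:
    - [0,0,0,0.12,0,0,0]
    - [0,0,0,0.12,0,0,0]
    - [0,0,0,0.12,0,0,0]
    - [0,0,0,0,0,0,0]

```text
clock: 4.9
position: [0.48, -0.2786, 0.0622]
ee_rot: [-2.448, -1.969, -0.0]
force: [0.7, 0.3, 0.7]
width: 0.006
gripper_force: 0.0
```

carry_out:
  commands:
    - [0,0,0,0.08,0,0,0]
    - [0,0,0,0.08,0,0,0]
    - [0,0,0,0,0,0,0]

```text
clock: 5.2
position: [0.4799, -0.2789, 0.0582]
ee_rot: [-2.448, -1.969, 0.0]
force: [-0.6, -0.2, -0.1]
width: 0.003
gripper_force: 0.0
```

carry_out:
  commands:
    - [0,0,0,0.08,0,0,0]
    - [0,0,0,0.06,0,0,0]
    - [0,0,0,0,0,0,0]

```text
clock: 5.5
position: [0.4799, -0.2789, 0.0547]
ee_rot: [-2.448, -1.969, 0.0]
force: [-0.2, -0.6, 0.3]
width: 0.005
gripper_force: 0.0
```

```bash
python3 -c "
from h import *
a=grab('scene');b=grab('top')
A=cv2.resize(a['pixels'][140:230,230:350],(720,540),interpolation=2)
cv2.imwrite('pics/c2.png',A[:,:,::-1]);boxes(a);boxes(b)
for n,d in(('s',a),('t',b)):
    p=arm.observe()['position'];c=d['mtx']@(d['R']@p+d['t']);print(n,c[:2]/c[2])
print(arm.observe())"
```

```text
[284. 179.] ctr [ 0.4975 -0.2084] size [0.176 0.061] yaw of y-axis from +y -0.2348 z 0.061 plane [-0.0068 -0.0377  0.0612]
   z profile [0.0639, 0.0632, 0.0622, 0.0614, 0.0614, 0.06, 0.0589]
[358. 217.] ctr [0.5409 0.2125] size [0.064 0.171] yaw of y-axis from +y 0.3493 z 0.1104 plane [-0.0193 -0.0135  0.1103]
   z profile [0.1106, 0.1103, 0.1106, 0.1105, 0.1103, 0.1108, 0.1107]
[560.  86.] ctr [ 0.825  -0.5717] size [0.061 0.051] yaw of y-axis from +y -1.0962 z 0.0807 plane [ 0.2008 -0.2276  0.0827]
   z profile [0.078, 0.0864, 0.0798]
[263. 199.] ctr [0.5361 0.2071] size [0.057 0.172] yaw of y-axis from +y 0.3174 z 0.1123 plane [0.0242 0.0071 0.1121]
   z profile [0.1122, 0.1123, 0.1124, 0.1125, 0.1121, 0.1123, 0.1124]
[430. 215.] ctr [ 0.4942 -0.2036] size [0.155 0.057] yaw of y-axis from +y -0.2183 z 0.0633 plane [ 0.0032 -0.0346  0.0633]
   z profile [0.0652, 0.0649, 0.0643, 0.0637, 0.0623, 0.0619, 0.0608]
s [276.2741758  170.96092751]
t [459.51728895 220.00749896]
{'clock': 5.6, 'joints': array([ 0.02711832,  0.53079149,  0.56882019,  1.9353121 , -0.39516474,
        0.78715834,  0.60121264]), 'dq': array([-0.00027444, -0.00334999,  0.00138404,  0.00075602, -0.00283523,
        0.00046627, -0.00107709]), 'joint_efforts': array([-6.90014122e-05, -5.89378345e+01,  9.44158316e+00, -2.26072794e+01,
       -2.79197405e-02,  7.32243899e-02,  5.48544835e-03]), 'position': array([ 0.480028  , -0.27895656,  0.05488345]), 'ee_rot': array([-2.44800533e+00, -1.96882798e+00,  2.23218691e-05]), 'force': array([-0.62869777, -0.85964074, -0.11368895]), 'ft_torque': array([-0.12466722,  0.08447054, -0.00293442]), 'gripper_force': 0.0, 'width': 0.006685364731848373}
```

View pics/c2.png

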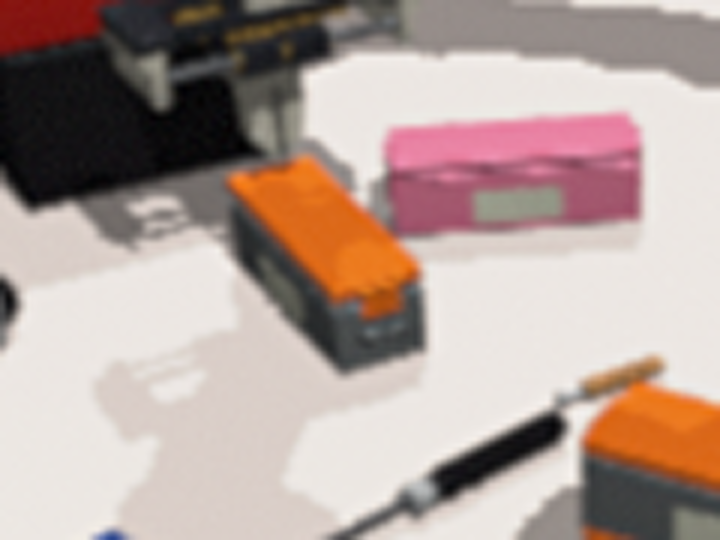

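```bash
python3 -c "
from h import *
a=grab('scene');b=grab('top');W=cloud(a)
for v in range(150,172,2): print(v,[tuple((W[v,u]*1000).round().tolist()) for u in (255,271,275,279)])
A=np.hstack([cv2.resize(b['pixels'][180:260,390:500],(770,560),interpolation=2)])
cv2.imwrite('pics/c3.png',A[:,:,::-1])"
```

```text
150 [(571.0, -263.0, 178.0), (510.0, -253.0, 162.0), (497.0, -247.0, 159.0), (486.0, -236.0, 160.0)]
152 [(573.0, -262.0, 171.0), (513.0, -251.0, 155.0), (480.0, -274.0, 138.0), (468.0, -265.0, 136.0)]
154 [(577.0, -257.0, 166.0), (500.0, -272.0, 136.0), (480.0, -275.0, 129.0), (469.0, -265.0, 128.0)]
156 [(574.0, -263.0, 155.0), (498.0, -278.0, 125.0), (485.0, -269.0, 124.0), (471.0, -264.0, 121.0)]
158 [(474.0, -441.0, 55.0), (504.0, -269.0, 122.0), (484.0, -272.0, 114.0), (470.0, -267.0, 111.0)]
160 [(478.0, -436.0, 49.0), (498.0, -279.0, 108.0), (488.0, -268.0, 108.0), (469.0, -269.0, 102.0)]
162 [(478.0, -438.0, 38.0), (498.0, -281.0, 99.0), (487.0, -270.0, 99.0), (470.0, -269.0, 94.0)]
164 [(480.0, -436.0, 31.0), (411.0, -421.0, 12.0), (488.0, -270.0, 91.0), (372.0, -418.0, -0.0)]
166 [(481.0, -437.0, 21.0), (412.0, -422.0, 2.0), (392.0, -420.0, -4.0), (383.0, -402.0, -1.0)]
168 [(481.0, -439.0, 11.0), (416.0, -416.0, -4.0), (476.0, -291.0, 62.0), (470.0, -272.0, 67.0)]
170 [(479.0, -444.0, -1.0), (499.0, -286.0, 63.0), (486.0, -279.0, 61.0), (475.0, -267.0, 62.0)]
```

View pics/c3.png

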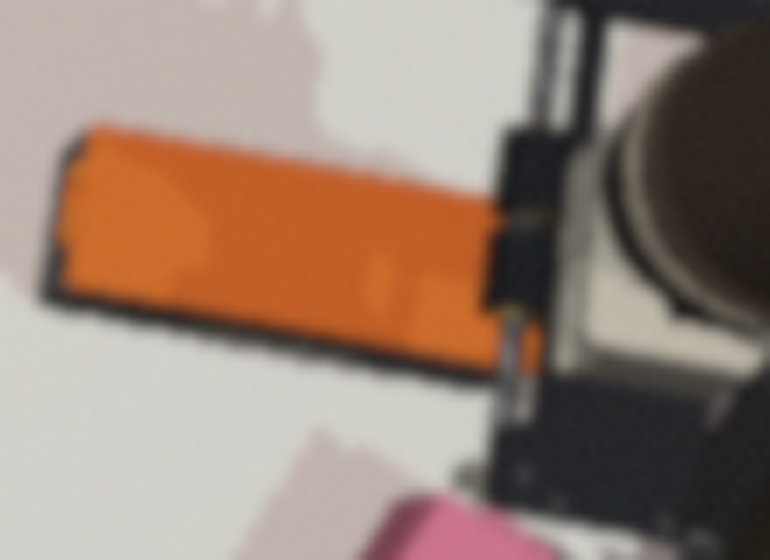

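The top crop shows the gripper over the lid's -y end, around (520,230). In the scene depth the shut fingertips end near z = 0.09, although the TCP reads 0.055. I'll check against the start picture, where the fingers were open.

```bash
python3 -c "
from h import *
for n in('scene0',):
    d=dict(np.load(n+'.npz'));W=cloud(d);m=(abs(W[...,0]-.236)<.16)&(abs(W[...,1]-.579)<.16)&(W[...,2]>.14)&(W[...,2]<.32)
    T=np.array([[-.926,.377],[.377,.926]])
    q=W[m]; L=(q[:,:2]-[.236,.579])@T.T
    for z in np.arange(.14,.32,.01):
        k=(q[:,2]>=z)&(q[:,2]<z+.01)
        if k.any(): print(z.round(3),k.sum(),L[k].min(0).round(3),L[k].max(0).round(3),np.median(L[k],0).round(3))
d=grab('scene');W=cloud(d);m=(abs(W[...,0]-.48)<.12)&(abs(W[...,1]+.279)<.12)&(W[...,2]>.075)&(W[...,2]<.2)
q=W[m];T=np.array([[.218,.976],[.976,-.218]]);L=(q[:,:2]-[.48,-.279])@T.T
for z in np.arange(.07,.2,.01):
    k=(q[:,2]>=z)&(q[:,2]<z+.01)
    if k.any(): print('now',z.round(3),k.sum(),L[k].min(0).round(3),L[k].max(0).round(3),np.median(L[k],0).round(3))
"
```

```text
0.22 20 [-0.011 -0.052] [0.012 0.053] [-0.006 -0.047]
0.23 57 [-0.014 -0.06 ] [0.01  0.063] [-0.009 -0.046]
0.24 78 [-0.015 -0.063] [0.01  0.064] [-0.01   0.046]
0.25 85 [-0.014 -0.064] [0.01  0.065] [-0.01   0.049]
0.26 88 [-0.014 -0.064] [0.011 0.065] [-0.01   0.047]
0.27 79 [-0.016 -0.067] [0.01  0.066] [-0.011 -0.047]
0.28 30 [-0.016 -0.067] [0.01 0.06] [-0.011 -0.049]
0.29 160 [-0.039 -0.087] [0.034 0.088] [-0.026  0.08 ]
0.3 328 [-0.04  -0.088] [0.035 0.089] [-0.031  0.027]
0.31 273 [-0.04  -0.092] [0.037 0.094] [-0.027  0.038]
now 0.08 6 [ 0.008 -0.005] [0.016 0.007] [ 0.011 -0.   ]
now 0.09 16 [-0.007 -0.011] [0.014 0.019] [0.01  0.005]
now 0.1 25 [-0.004 -0.011] [0.016 0.019] [0.011 0.005]
now 0.11 22 [-0.006 -0.012] [0.017 0.022] [0.012 0.005]
now 0.12 27 [-0.005 -0.014] [0.015 0.021] [0.012 0.007]
now 0.13 26 [-0.004 -0.015] [0.015 0.022] [0.01  0.007]
now 0.14 11 [-0.021 -0.015] [0.015 0.088] [0.011 0.015]
now 0.15 77 [-0.032 -0.086] [0.04  0.089] [0.032 0.015]
now 0.16 119 [-0.021 -0.085] [0.04 0.09] [0.032 0.004]
now 0.17 113 [-0.034 -0.09 ] [0.042 0.096] [0.025 0.012]
now 0.18 145 [-0.027 -0.095] [0.044 0.098] [0.025 0.027]
now 0.19 220 [-0.034 -0.091] [0.045 0.098] [0.013 0.018]
```

The tips really sit about 28 mm above the reported TCP, in both the start and present pictures: the body is at +95 mm where the data say 66 mm. Lid contact should therefore come at a reported z of about 0.036, and home at about 0.028. I'll go down by feel.

carry_out:
  commands:
    - [0,0,0,0.2,0,0,0]
    - [0,0,0,0.2,0,0,0]
    - [0,0,0,0.1,0,0,0]
    - [0,0,0,0,0,0,0]

```text
clock: 6.15
position: [0.4797, -0.2788, 0.0418]
ee_rot: [-2.447, -1.968, 0.001]
force: [-0.4, 0.3, -0.3]
width: 0.006
gripper_force: 0.0
```

carry_out:
  commands:
    - [0,0,0,0.08,0,0,0]
    - [0,0,0,0.08,0,0,0]
    - [0,0,0,0,0,0,0]

```text
clock: 6.45
position: [0.48, -0.2789, 0.0382]
ee_rot: [-2.448, -1.969, 0.0]
force: [-0.2, 0.0, 0.1]
width: 0.005
gripper_force: 0.0
```

carry_out:
  commands:
    - [0,0,0,0.08,0,0,0]
    - [0,0,0,0,0,0,0]

```text
clock: 6.65
position: [0.48, -0.2789, 0.0362]
ee_rot: [-2.448, -1.969, 0.0]
force: [0.0, -0.5, 0.2]
width: 0.002
gripper_force: 0.0
```

carry_out:
  commands:
    - [0,0,0,0.08,0,0,0]
    - [0,0,0,0,0,0,0]

```text
clock: 6.85
position: [0.4802, -0.2791, 0.0345]
ee_rot: [2.448, 1.969, 0.0]
force: [0.2, -0.5, 2.5]
width: 0.007
gripper_force: 1.1
```

carry_out:
  commands:
    - [0,0,0,0.08,0,0,0]
    - [0,0,0,0,0,0,0]

```text
clock: 7.05
position: [0.4802, -0.2793, 0.0326]
ee_rot: [2.448, 1.968, 0.0]
force: [-0.7, 0.1, 2.0]
width: 0.004
gripper_force: 1.5
```

carry_out:
  commands:
    - [0,0,0,0.08,0,0,0]
    - [0,0,0,0,0,0,0]

```text
clock: 7.25
position: [0.4801, -0.2794, 0.0305]
ee_rot: [2.448, 1.968, -0.0]
force: [-1.1, -1.2, 2.1]
width: 0.001
gripper_force: 1.5
```

carry_out:
  commands:
    - [0,0,0,0.08,0,0,0]
    - [0,0,0,0,0,0,0]

```text
clock: 7.45
position: [0.4801, -0.2795, 0.0286]
ee_rot: [2.448, 1.968, -0.0]
force: [-1.0, -1.7, 4.1]
width: 0.007
gripper_force: 1.9
```

carry_out:
  commands:
    - [0,0,0,0.06,0,0,0]
    - [0,0,0,0,0,0,0]

```text
clock: 7.65
position: [0.4801, -0.2796, 0.0271]
ee_rot: [2.448, 1.968, -0.0]
force: [-1.6, -1.5, 4.3]
width: 0.004
gripper_force: 2.2
```

carry_out:
  commands:
    - [0,0,0,0.04,0,0,0]
    - [0,0,0,0,0,0,0]

```text
clock: 7.85
position: [0.4802, -0.2796, 0.0263]
ee_rot: [2.448, 1.968, 0.0]
force: [-1.4, -0.2, 6.9]
width: 0.007
gripper_force: 3.3
```

carry_out:
  commands:
    - [0,0,0,0.04,0,0,0]
    - [0,0,0,0,0,0,0]

```text
clock: 8.05
position: [0.4803, -0.2797, 0.0256]
ee_rot: [2.448, 1.968, 0.001]
force: [-2.9, -1.0, 10.9]
width: 0.007
gripper_force: 5.6
```

carry_out:
  commands:
    - [0,0,0,0.04,0,0,0]
    - [0,0,0,0,0,0,0]

```text
clock: 8.25
position: [0.4805, -0.2797, 0.025]
ee_rot: [2.448, 1.967, 0.001]
force: [-2.8, -0.0, 15.5]
width: 0.006
gripper_force: 8.2
```

carry_out:
  commands:
    - [0,0,0,0.04,0,0,0]
    - [0,0,0,0,0,0,0]

```text
clock: 8.45
position: [0.4806, -0.2798, 0.0244]
ee_rot: [2.447, 1.967, 0.002]
force: [-4.1, 0.8, 22.0]
width: 0.004
gripper_force: 10.7
```

End a has hit its stop: 22 N, well above the 6 N drag, at a reported z of 0.025. On to end b.

carry_out:
  commands:
    - [0,0,0,-0.6,0,0,0]
    - [0,0,0,-0.6,0,0,0]
    - [0,1,0,0,0,0,0]
    - [0,1,0,0,0,0,0]
    - [0,1,0,0,0,0,0]
    - [0,1,0,0,0,0,0]
    - [0,1,0,0,0,0,0]
    - [0,0.7,0,0,0,0,0]

```text
clock: 9.25
position: [0.5108, -0.1375, 0.0526]
ee_rot: [-2.445, -1.97, -0.0]
force: [-0.7, -1.2, 0.1]
width: 0.011
gripper_force: 0.0
```

carry_out:
  commands:
    - [0,0,0,0.2,0,0,0]
    - [0,0,0,0.3,0,0,0]
    - [0,0,0,0,0,0,0]

```text
clock: 9.55
position: [0.5095, -0.1406, 0.0393]
ee_rot: [-2.448, -1.967, 0.003]
force: [0.3, -0.7, 0.0]
width: 0.002
gripper_force: 0.0
```

```bash
python3 -c "
from h import *
rel(*off(CO,YO,.072),.026,YO)
boxes(grab('top'));boxes(grab('scene'))"
```

```text
t 9.55 pos [ 0.5095 -0.1406  0.0393] yawbox -0.2173 shift in present tool axes [0.   0.07 0.53] turn z 0.05 shift in turned axes [0.   0.07 0.53] tilt [-1.9e-03 -3.0e-04 -1.0e+00] F [ 0.26 -0.74  0.03] w 0.0020285058604691047 0.0
[560.  86.] ctr [ 0.8263 -0.5754] size [0.062 0.052] yaw of y-axis from +y -0.1418 z 0.0803 plane [ 0.1862 -0.2455  0.0837]
   z profile [0.0812, 0.0871, 0.0755]
[263. 199.] ctr [0.5364 0.207 ] size [0.057 0.171] yaw of y-axis from +y 0.3146 z 0.1123 plane [0.0164 0.0056 0.1122]
   z profile [0.1124, 0.1121, 0.1122, 0.1128, 0.1124, 0.1124, 0.1121]
[358. 217.] ctr [0.5406 0.2117] size [0.066 0.172] yaw of y-axis from +y 0.3461 z 0.1104 plane [-0.0176 -0.0119  0.1102]
   z profile [0.1105, 0.1103, 0.1106, 0.1107, 0.1104, 0.1103, 0.1107]
```

Now press end b.

carry_out:
  commands:
    - [0,0,0,0.15,0,0,0]
    - [0,0,0,0.1,0,0,0]
    - [0,0,0,0.08,0,0,0]
    - [0,0,0,0,0,0,0]

```text
clock: 10.05
position: [0.5104, -0.1398, 0.0319]
ee_rot: [-2.448, -1.969, 0.0]
force: [-0.3, -0.5, -0.2]
width: 0.004
gripper_force: 0.0
```

carry_out:
  commands:
    - [0,0,0,0.08,0,0,0]
    - [0,0,0,0.06,0,0,0]
    - [0,0,0,0,0,0,0]

```text
clock: 10.35
position: [0.5108, -0.1397, 0.0288]
ee_rot: [2.448, 1.969, 0.001]
force: [-1.1, -0.1, 2.4]
width: 0.008
gripper_force: 1.3
```

carry_out:
  commands:
    - [0,0,0,0.06,0,0,0]
    - [0,0,0,0,0,0,0]

```text
clock: 10.55
position: [0.5108, -0.1396, 0.0273]
ee_rot: [2.448, 1.969, 0.001]
force: [-0.0, 1.3, 3.4]
width: 0.006
gripper_force: 1.7
```

carry_out:
  commands:
    - [0,0,0,0.04,0,0,0]
    - [0,0,0,0,0,0,0]

```text
clock: 10.75
position: [0.5108, -0.1395, 0.0263]
ee_rot: [-2.448, -1.969, -0.001]
force: [0.5, 1.6, 3.3]
width: 0.008
gripper_force: 1.9
```

carry_out:
  commands:
    - [0,0,0,0.06,0,0,0]
    - [0,0,0,0,0,0,0]

```text
clock: 10.95
position: [0.511, -0.1395, 0.025]
ee_rot: [-2.448, -1.969, -0.001]
force: [-2.2, 2.7, 7.0]
width: -0.0
gripper_force: 4.1
```

carry_out:
  commands:
    - [0,0,0,0.06,0,0,0]
    - [0,0,0,0,0,0,0]

```text
clock: 11.15
position: [0.5112, -0.1395, 0.024]
ee_rot: [2.448, 1.969, 0.002]
force: [-2.5, 3.4, 14.3]
width: 0.003
gripper_force: 7.7
```

carry_out:
  commands:
    - [0,0,0,0.06,0,0,0]
    - [0,0,0,0,0,0,0]

```text
clock: 11.35
position: [0.5114, -0.1395, 0.023]
ee_rot: [2.448, 1.969, 0.003]
force: [-3.9, 3.7, 23.9]
width: 0.009
gripper_force: 11.5
```

Both ends are home. I'll lift, go back over the middle, open, and look.

carry_out:
  commands:
    - [0,0,0,-1,0,0,0]
    - [0,0,0,-1,0,0,0]
    - [1,0,0,-1,0,0,0]
    - [1,-1,0,-1,0,0,0]
    - [1,-1,0,-1,0,0,0]
    - [1,-0.9,0,-1,0,0,0]
    - [1,0,0,0,0,0,0]
    - [1,0,0,0,0,0,0]

```text
clock: 12.15
position: [0.495, -0.2108, 0.1717]
ee_rot: [2.449, 1.967, 0.001]
force: [-0.5, 0.7, 0.4]
width: 0.478
gripper_force: 0.0
```

```bash
python3 -c "
from h import *
rel(*CO,.03,YO)
b=grab('top');boxes(b);a=grab('scene');boxes(a)
A=cv2.resize(a['pixels'][140:230,230:350],(720,540),interpolation=2)
cv2.imwrite('pics/c4.png',A[:,:,::-1])"
```

```text
t 12.15 pos [ 0.495  -0.2108  0.1717] yawbox -0.2172 shift in present tool axes [-0.02  0.01  5.67] turn z 0.05 shift in turned axes [-0.01  0.01  5.67] tilt [ 7.e-04  2.e-04 -1.e+00] F [-0.47  0.68  0.39] w 0.478310617727934 0.0
[560.  86.] ctr [ 0.8258 -0.572 ] size [0.061 0.05 ] yaw of y-axis from +y -1.1647 z 0.0805 plane [ 0.2044 -0.2208  0.083 ]
   z profile [0.0789, 0.0867, 0.0812]
[263. 199.] ctr [0.5363 0.2069] size [0.057 0.171] yaw of y-axis from +y 0.3215 z 0.1122 plane [0.0253 0.007  0.1121]
   z profile [0.1122, 0.1125, 0.1124, 0.1122, 0.1122, 0.1124, 0.1123]
[421. 214.] ctr [ 0.4983 -0.1862] size [0.12  0.057] yaw of y-axis from +y -0.21 z 0.0556 plane [ 0.0197 -0.0068  0.0556]
   z profile [0.0554, 0.0555, 0.0558, 0.0556, 0.0555]
[284. 181.] ctr [ 0.4984 -0.2118] size [0.176 0.06 ] yaw of y-axis from +y -0.2319 z 0.0532 plane [-0.0088 -0.0117  0.0532]
   z profile [0.0539, 0.0533, 0.0537, 0.0536, 0.0532, 0.0536, 0.0539]
[358. 217.] ctr [0.5407 0.2122] size [0.065 0.171] yaw of y-axis from +y 0.3337 z 0.1105 plane [-0.0177 -0.0093  0.1102]
   z profile [0.1104, 0.1103, 0.1107, 0.1102, 0.1107, 0.1108, 0.1106]
```

View pics/c4.png

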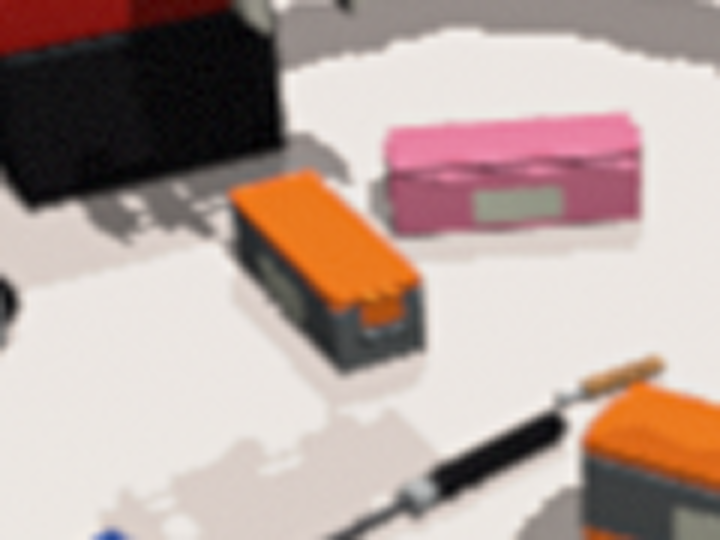

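The lid is now flat at about 0.056 along its whole length, with no seal showing at crop (320,240). I'll descend with the fingers open, to a reported z of -0.019 (tips about 10 mm up).

carry_out:
  commands:
    - [1,0,0,0.8,0,0,0]
    - [1,0,0,0.8,0,0,0]
    - [1,0,0,0.8,0,0,0]
    - [1,0,0,0.8,0,0,0]
    - [1,0,0,0,0,0,0]

```text
clock: 12.75
position: [0.493, -0.2085, 0.0885]
ee_rot: [-2.442, -1.968, 0.006]
force: [-0.4, 0.7, 1.0]
width: 0.982
gripper_force: 0.0
```

carry_out:
  commands:
    - [1,0,0,0.6,0,0,0]
    - [1,0,0,0.6,0,0,0]
    - [1,0,0,0.6,0,0,0]
    - [1,0,0,0.6,0,0,0]
    - [1,0,0,0.6,0,0,0]
    - [1,0,0,0.6,0,0,0]
    - [1,0,0,0.4,0,0,0]
    - [1,0,0,0,0,0,0]

```text
clock: 13.55
position: [0.4945, -0.2098, -0.0092]
ee_rot: [-2.446, -1.969, 0.002]
force: [0.1, -1.2, 0.2]
width: 1.0
gripper_force: 0.0
```

carry_out:
  commands:
    - [1,0,0,0.2,0,0,0]
    - [1,0,0,0.15,0,0,0]
    - [1,0,0,0,0,0,0]

```text
clock: 13.85
position: [0.4951, -0.2105, -0.0171]
ee_rot: [-2.448, -1.969, -0.0]
force: [-0.8, 0.4, -0.4]
width: 0.998
gripper_force: 0.0
```

carry_out:
  commands:
    - [0,0,0,0,0,0,0]
    - [0,0,0,0,0,0,0]
    - [0,0,0,0,0,0,0]
    - [0,0,0,0,0,0,0]
    - [0,0,0,0,0,0,0]
    - [0,0,0,0,0,0,0]
  squeeze: 30

```text
clock: 14.45
position: [0.4951, -0.2106, -0.017]
ee_rot: [2.448, 1.969, 0.0]
force: [0.5, 0.1, 2.1]
width: 0.678
gripper_force: 30.0
```

Grip is firm: 0.678 × 92 = 62.4 mm. Lifting.

carry_out:
  commands:
    - [0,0,0,-0.3,0,0,0]
    - [0,0,0,-0.6,0,0,0]
    - [0,0,0,-0.8,0,0,0]
    - [0,0,0,-1,0,0,0]
    - [0,0,0,-1,0,0,0]
    - [0,0,0,-1,0,0,0]
    - [0,0,0,-1,0,0,0]
    - [0,0,0,-1,0,0,0]
  squeeze: 35

```text
clock: 15.25
position: [0.4944, -0.2105, 0.1516]
ee_rot: [-2.448, -1.968, 0.001]
force: [0.4, 0.7, -3.1]
width: 0.676
gripper_force: 35.0
```

carry_out:
  commands:
    - [0,0.5,0,-0.4,0,0,0]
    - [0,0.8,0,0,0,0,-0.5]
    - [0,0.8,0,0,0,0,-0.5]
    - [0,0.8,0,0,0,0,-0.5]
    - [0,0.8,0,0,0,0,-0.5]
    - [0,0.8,0,0,0,0,-0.5]
    - [0,0.8,0,0,0,0,-0.5]
    - [0,0.8,0,0,0,0,-0.5]

```text
clock: 16.05
position: [0.5067, -0.0576, 0.1603]
ee_rot: [-2.062, -2.37, 0.0]
force: [1.0, -0.6, -2.9]
width: 0.672
gripper_force: 35.0
```

```bash
python3 -c "
from h import *
rel(.538,.2095,.16,YC)"
```

```text
t 16.05 pos [ 0.5067 -0.0576  0.1603] yawbox 0.1383 shift in present tool axes [1.041e+01 2.710e+00 1.000e-02] turn z -1.82 shift in turned axes [9.75 4.55 0.01] tilt [-3.e-04 -0.e+00 -1.e+00] F [ 0.98 -0.62 -2.94] w 0.6721602727917305 34.99278008937836
```

carry_out:
  commands:
    - [0,0.8,0.25,0,0,0,-0.4]
    - [0,0.8,0.25,0,0,0,-0.4]
    - [0,0.8,0.3,0,0,0,-0.4]
    - [0,0.8,0.3,0,0,0,-0.2]
    - [0,0.8,0.35,0,0,0,0]
    - [0,0.8,0.35,0,0,0,0]
    - [0,0.8,0.35,0,0,0,0]
    - [0,0.8,0.35,0,0,0,0]

```text
clock: 16.85
position: [0.5307, 0.1129, 0.1604]
ee_rot: [1.895, 2.506, 0.0]
force: [0.6, 0.4, -2.7]
width: 0.672
gripper_force: 35.0
```

carry_out:
  commands:
    - [0,0.8,0.4,0,0,0,0]
    - [0,0.6,0.3,0,0,0,0]
    - [0,0,0,0,0,0,0]
    - [0,0,0,0,0,0,0]
    - [0,0,0,0,0,0,0]

```text
clock: 17.35
position: [0.5379, 0.1482, 0.1604]
ee_rot: [1.899, 2.503, -0.001]
force: [-0.9, -0.6, -2.8]
width: 0.669
gripper_force: 35.0
```

```bash
python3 -c "
from h import *
rel(.538,.2095,.16,YC)"
```

```text
t 17.35 pos [0.5379 0.1482 0.1604] yawbox 0.2728 shift in present tool axes [2.36 0.67 0.01] turn z -0.47 shift in turned axes [2.33 0.78 0.02] tilt [-2.e-04 -7.e-04 -1.e+00] F [-0.95 -0.62 -2.8 ] w 0.6692033735886719 34.993611574172974
```

carry_out:
  commands:
    - [0,0.6,0.2,0,0,0,-0.25]
    - [0,0.7,0.2,0,0,0,-0.22]
    - [0,0.6,0.2,0,0,0,0]
    - [0,0.4,0.15,0,0,0,0]
    - [0,0,0,0,0,0,0]
    - [0,0,0,0,0,0,0]
    - [0,0,0,0,0,0,0]

```text
clock: 18.05
position: [0.5388, 0.2088, 0.1604]
ee_rot: [1.839, 2.546, -0.001]
force: [-0.1, 0.1, -2.8]
width: 0.675
gripper_force: 35.0
```

```bash
cat > m.py <<'E'
from h import *
rel(.538,.2095,.16,YC)
b=grab('top',);boxes(b);a=grab('scene');boxes(a);np.savez('s1.npz',**a)
A=cv2.resize(a['pixels'][140:280,290:430],(700,700),interpolation=2)[:600]
cv2.imwrite('pics/c5.png',A[:,:,::-1])
# wall points in scene: fit faces per height band
W=cloud(a);m=(abs(W[...,0]-.54)<.13)&(abs(W[...,1]-.21)<.13);
for nm,c,yaw in(('col',(.54,.211),.32),):
    ux=np.array([np.cos(yaw),np.sin(yaw)]);uy=np.array([-np.sin(yaw),np.cos(yaw)])
    for z0,z1 in((.006,.04),(.062,.096),(.125,.155),(.168,.21),(.19,.225)):
        k=m&(W[...,2]>z0)&(W[...,2]<z1);q=W[k][:,:2]-c;X=q@ux;Y=q@uy
        f=(abs(Y)<.075)&(X>.015)&(X<.05);g=(abs(X)<.025)&(Y>.06)&(Y<.11)
        if f.sum()>10:print(z0,'+x face: n',f.sum(),'fit x=a*y+b',np.polyfit(Y[f],X[f],1).round(4),'med',np.median(X[f]).round(4),end=' ')
        if g.sum()>4:print('+y face: n',g.sum(),'med',np.median(Y[g]).round(4),end='')
        print()
E
python3 m.py
```

```text
t 18.05 pos [0.5388 0.2088 0.1604] yawbox 0.3198 shift in present tool axes [ 0.04 -0.02  0.02] turn z -0.0 shift in turned axes [ 0.04 -0.02  0.02] tilt [-0.e+00 -6.e-04 -1.e+00] F [-0.07  0.06 -2.78] w 0.675477000653766 34.99370455741882
[561.  86.] ctr [ 0.8254 -0.5723] size [0.061 0.054] yaw of y-axis from +y -1.0726 z 0.08 plane [ 0.2005 -0.2309  0.0826]
   z profile [0.0777, 0.0853, 0.0795]
[281. 179.] ctr [0.5553 0.1516] size [0.056 0.061] yaw of y-axis from +y 0.3212 z 0.233 plane [0.0108 0.0031 0.233 ]
   z profile [0.2332, 0.233, 0.233]
[373. 184.] ctr [0.5275 0.2558] size [0.06  0.074] yaw of y-axis from +y 0.2796 z 0.2311 plane [-0.0201 -0.0374  0.2307]
   z profile [0.2311, 0.2314, 0.2309]
[358. 217.] ctr [0.5403 0.2125] size [0.064 0.171] yaw of y-axis from +y 0.3301 z 0.1103 plane [-0.0174 -0.0129  0.1102]
   z profile [0.1106, 0.1106, 0.1101, 0.1108, 0.1106, 0.1103, 0.1103]
0.006 +x face: n 407 fit x=a*y+b [0.0355 0.0319] med 0.0321 +y face: n 53 med 0.0841
0.062 +x face: n 447 fit x=a*y+b [0.0039 0.0294] med 0.0295 +y face: n 52 med 0.0832

0.168 +x face: n 472 fit x=a*y+b [0.0008 0.0312] med 0.0303 +y face: n 60 med 0.0786
0.19 +x face: n 509 fit x=a*y+b [-0.0065  0.0324] med 0.0304 +y face: n 64 med 0.0798
```

View pics/c5.png

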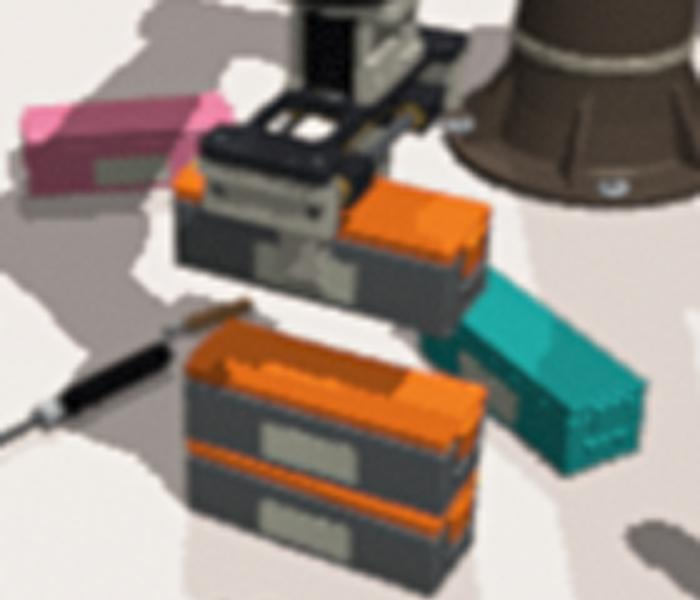

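The crop shows the box level above the column, in line in yaw. Both cameras put it about 4 mm too far towards -y and within 1 mm across, with a gap of about 64 mm. I'll shift +4 mm and descend to about 12 mm above.

carry_out:
  commands:
    - [0,0.08,0,0.3,0,0,0]
    - [0,0.08,0,0.4,0,0,0]
    - [0,0,0,0.4,0,0,0]
    - [0,0,0,0.4,0,0,0]
    - [0,0,0,0.4,0,0,0]
    - [0,0,0,0.2,0,0,0]
    - [0,0,0,0,0,0,0]
    - [0,0,0,0,0,0,0]

```text
clock: 18.95
position: [0.5377, 0.2136, 0.108]
ee_rot: [1.838, 2.548, 0.0]
force: [-0.2, -0.2, -2.9]
width: 0.671
gripper_force: 35.0
```

```bash
sed -i 's/(.125,.155),(.168,.21),(.19,.225)/(.132,.16),(.13,.165)/' m.py; python3 m.py
```

```text
t 18.95 pos [0.5377 0.2136 0.108 ] yawbox 0.3208 shift in present tool axes [-0.16 -0.04 -2.08] turn z 0.01 shift in turned axes [-0.16 -0.04 -2.08] tilt [ 2.e-04 -0.e+00 -1.e+00] F [-0.24 -0.2  -2.93] w 0.6707400843072331 34.99374747276306
[561.  86.] ctr [ 0.8259 -0.5723] size [0.06  0.052] yaw of y-axis from +y -1.1724 z 0.0801 plane [ 0.1799 -0.2322  0.083 ]
   z profile [0.0779, 0.0854, 0.0801]
[282. 185.] ctr [0.5539 0.1564] size [0.056 0.061] yaw of y-axis from +y 0.3296 z 0.1806 plane [0.012  0.0122 0.1805]
   z profile [0.1803, 0.1806, 0.1806]
[374. 201.] ctr [0.5262 0.262 ] size [0.06 0.07] yaw of y-axis from +y 0.3566 z 0.1791 plane [-0.0131 -0.035   0.1786]
   z profile [0.1792, 0.1793, 0.1786]
[358. 220.] ctr [0.556  0.2215] size [0.059 0.171] yaw of y-axis from +y 0.5603 z 0.11 plane [-0.01   -0.009   0.1095]
   z profile [0.1102, 0.1097, 0.1101, 0.1098, 0.1099, 0.1103, 0.1101]
0.006 +x face: n 404 fit x=a*y+b [0.0382 0.032 ] med 0.0321 +y face: n 52 med 0.084
0.062 +x face: n 442 fit x=a*y+b [0.0012 0.0293] med 0.0293 +y face: n 55 med 0.0833
0.132 +x face: n 360 fit x=a*y+b [0.0051 0.0321] med 0.0309 +y face: n 46 med 0.0842
0.13 +x face: n 459 fit x=a*y+b [0.0032 0.0322] med 0.0308 +y face: n 58 med 0.0842
```

View pics/c5.png

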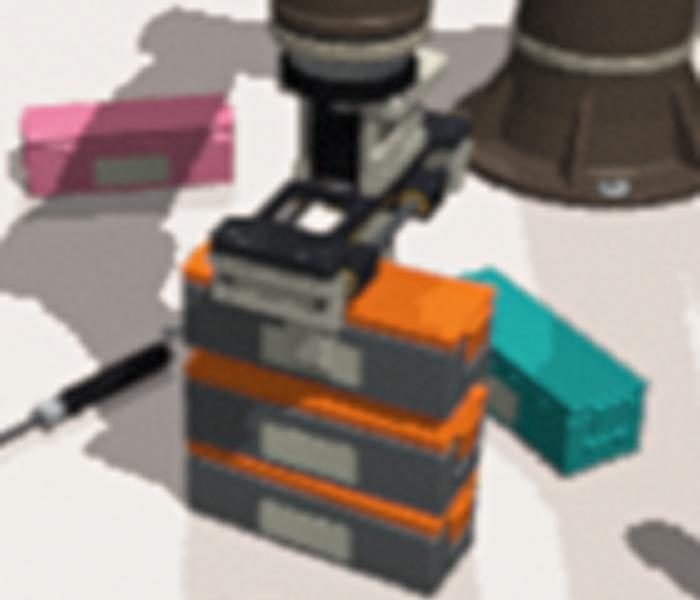

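The faces now agree within 1 mm along and 1.5 mm across, with a gap of about 12 mm. I'll trim across and lower gently.

carry_out:
  commands:
    - [0,-0.02,-0.05,0.15,0,0,0]
    - [0,0,0,0.15,0,0,0]
    - [0,0,0,0.1,0,0,0]
    - [0,0,0,0,0,0,0]
    - [0,0,0,0,0,0,0]

```text
clock: 19.55
position: [0.5364, 0.2127, 0.0979]
ee_rot: [-1.838, -2.548, 0.0]
force: [-0.8, 0.0, -2.5]
width: 0.675
gripper_force: 35.0
```

carry_out:
  commands:
    - [0,0,0,0.04,0,0,0]
    - [0,0,0,0,0,0,0]

```text
clock: 19.75
position: [0.5365, 0.2128, 0.0969]
ee_rot: [1.838, 2.548, 0.0]
force: [-0.2, 0.1, -2.4]
width: 0.674
gripper_force: 35.0
```

carry_out:
  commands:
    - [0,0,0,0.03,0,0,0]
    - [0,0,0,0,0,0,0]

```text
clock: 19.95
position: [0.5364, 0.2128, 0.0961]
ee_rot: [-1.838, -2.548, 0.0]
force: [0.2, 0.2, -3.5]
width: 0.673
gripper_force: 35.0
```

carry_out:
  commands:
    - [0,0,0,0.03,0,0,0]
    - [0,0,0,0,0,0,0]

```text
clock: 20.15
position: [0.5364, 0.2127, 0.0953]
ee_rot: [-1.838, -2.548, 0.0]
force: [0.2, 0.7, -2.9]
width: 0.675
gripper_force: 35.0
```

carry_out:
  commands:
    - [0,0,0,0.03,0,0,0]
    - [0,0,0,0,0,0,0]

```text
clock: 20.35
position: [0.5365, 0.2128, 0.095]
ee_rot: [-1.838, -2.548, -0.0]
force: [-1.5, 0.3, 3.2]
width: 0.674
gripper_force: 35.0
```

carry_out:
  commands:
    - [0,0,0,0.03,0,0,0]
    - [0,0,0,0,0,0,0]

```text
clock: 20.55
position: [0.5365, 0.2128, 0.095]
ee_rot: [-1.838, -2.548, -0.001]
force: [-3.9, -1.2, 10.8]
width: 0.67
gripper_force: 35.0
```

Seated. I'll ease the preload and release.

carry_out:
  commands:
    - [0,0,0,-0.035,0,0,0]
    - [0,0,0,0,0,0,0]
    - [0.76,0,0,0,0,0,0]
    - [0.85,0,0,0,0,0,0]
    - [1,0,0,0,0,0,0]
    - [1,0,0,0,0,0,0]
    - [1,0,0,0,0,0,0]

```text
clock: 21.25
position: [0.5365, 0.2127, 0.0948]
ee_rot: [1.838, 2.548, 0.0]
force: [-0.1, 0.1, -0.3]
width: 0.996
gripper_force: 0.0
```

carry_out:
  commands:
    - [1,0,0,-0.3,0,0,0]
    - [1,0,0,-0.5,0,0,0]
    - [1,0,0,-1,0,0,0]
    - [1,0,0,-1,0,0,0]
    - [1,0,0,-1,0,0,0]
    - [1,0,0,-1,0,0,0]
    - [1,0,0,-1,0,0,0]
    - [1,0,0,0,0,0,0]

```text
clock: 22.05
position: [0.5385, 0.2132, 0.2445]
ee_rot: [1.837, 2.545, 0.01]
force: [-1.2, -0.1, 0.4]
width: 1.0
gripper_force: 0.0
```

carry_out:
  commands:
    - [1,-1,0,0,0,0,0]
    - [1,-1,0,0,0,0,0]
    - [1,-1,0,0,0,0,0]
    - [1,-1,0,0,0,0,0]
    - [1,-1,0,0,0,0,0]
    - [1,-1,0,0,0,0,0]
    - [1,0,0,0,0,0,0]
    - [1,0,0,0,0,0,0]

```text
clock: 22.85
position: [0.5837, 0.07, 0.24]
ee_rot: [-1.84, -2.546, -0.0]
force: [-0.5, 0.0, -0.1]
width: 0.999
gripper_force: 0.0
```

```bash
sed -i 's/(.132,.16),(.13,.165)/(.118,.15),(.118,.155)/' m.py; python3 m.py
```

```text
t 22.85 pos [0.5837 0.07   0.24  ] yawbox 0.3195 shift in present tool axes [5.87 0.02 3.2 ] turn z -0.0 shift in turned axes [5.87 0.02 3.2 ] tilt [ 1.e-04  2.e-04 -1.e+00] F [-0.53  0.02 -0.06] w 0.9988230098729883 0.0
[560.  86.] ctr [ 0.8242 -0.5711] size [0.063 0.049] yaw of y-axis from +y -0.9371 z 0.0805 plane [ 0.2069 -0.2369  0.0826]
   z profile [0.0787, 0.0867, 0.0794]
[247. 199.] ctr [0.5279 0.2326] size [0.057 0.116] yaw of y-axis from +y 0.3182 z 0.1677 plane [0.0113 0.0048 0.1675]
   z profile [0.1678, 0.1677, 0.1678, 0.1675, 0.1678]
[359. 201.] ctr [0.5415 0.2124] size [0.061 0.172] yaw of y-axis from +y 0.3324 z 0.1658 plane [-0.0258 -0.0127  0.1656]
   z profile [0.166, 0.1657, 0.1659, 0.1658, 0.1658, 0.1659, 0.1661]
0.006 +x face: n 398 fit x=a*y+b [0.0387 0.032 ] med 0.0322 +y face: n 54 med 0.0841
0.062 +x face: n 443 fit x=a*y+b [0.0045 0.0295] med 0.0296 +y face: n 57 med 0.083
0.118 +x face: n 450 fit x=a*y+b [-0.0001  0.0292] med 0.0294 +y face: n 52 med 0.0835
0.118 +x face: n 537 fit x=a*y+b [-0.      0.0292] med 0.0293 +y face: n 61 med 0.0836
```

View pics/c5.png

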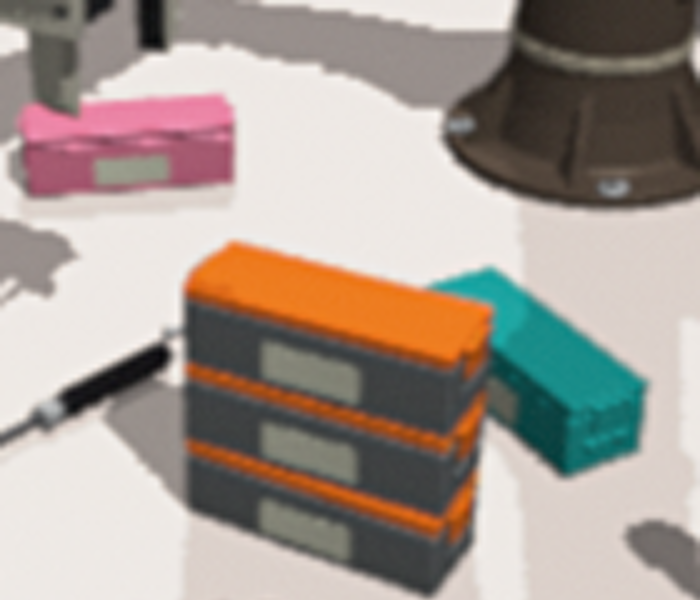

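The three boxes are stacked flush at crop (335,400), faces within 1 mm of each other. The top lid is level at 0.1677 and the gripper is clear.

```bash
python3 -c "
from cell import arm
print(arm.sign_off())"
```

```text
the job is handed in; nothing more can be done
None
```

I pressed both ends of the lid home, set the closed box on the column with its faces within about 1 mm of the box beneath, and handed the job in at about 23 s; the hand-in returned no verdict.

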